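# Press back the ejector pins in order

## Task

Get the mould half ready for polishing: with the fingertips, press three of its ejector pins down one after the other - first the thick round pin, then the square one, last the thin round one - each lightly, until its cap sits down on its collar, where it stays. Leave the flat blade pin standing, pull no pin up, and do not disturb the things lying round the mould half.

Things in the scene. Friction and masses are not known exactly. Their poses are not given: they have to be found in the camera images.
- mould_plate: The mould half lying fixed on the bench: square dark steel plate 164 x 164 mm on a bright steel base 176 x 176 mm, top 30 mm above the bench (flat round brass collars round the pins, 38 mm in diameter, tops 32 mm above the bench). Origin: centre of its underside. Its x and y axes run along its edges, z up. Four ejector pins stand in it at x, y = +-39 mm; which pin stands at which corner varies.
- large_pin (a joint): Slide of the thick round steel pin, 27 mm in diameter. Metres pressed down: 0 = flat top 56 mm above the bench; starts at 0 to 0.002; stop at 0.014, where the foot of its 10 mm high cap meets the collar; counts as down above 0.010. About 4 N of friction: stays where left. The cap is cushioned: it gives 1 mm per 3 N. Over 30 N is too hard.
- large_pin_top (a point): Centre of the flat top face of the thick round steel pin, 27 mm in diameter. Moves down with the pin and its cushioned cap; axes as the mould half's.
- square_pin (a joint): Slide of the square steel pin, 18 x 18 mm. Metres pressed down: 0 = flat top 56 mm above the bench; starts at 0 to 0.002; stop at 0.014, where the foot of its 10 mm high cap meets the collar; counts as down above 0.010. About 4 N of friction: stays where left. The cap is cushioned: it gives 1 mm per 3 N. Over 30 N is too hard.
- square_pin_top (a point): Centre of the flat top face of the square steel pin, 18 x 18 mm. Moves down with the pin and its cushioned cap; axes as the mould half's.
- small_pin (a joint): Slide of the thin round steel pin, 12 mm in diameter. Metres pressed down: 0 = flat top 56 mm above the bench; starts at 0 to 0.002; stop at 0.014, where the foot of its 10 mm high cap meets the collar; counts as down above 0.010. About 4 N of friction: stays where left. The cap is cushioned: it gives 1 mm per 3 N. Over 30 N is too hard.
- small_pin_top (a point): Centre of the flat top face of the thin round steel pin, 12 mm in diameter. Moves down with the pin and its cushioned cap; axes as the mould half's.
- blade_pin (a joint): Slide of the flat blade pin, 8 x 30 mm in section; to be left standing. Metres pressed down: 0 = flat top 56 mm above the bench; starts at 0 to 0.002; stop at 0.014, where the foot of its 10 mm high cap meets the collar; counts as down above 0.010. About 4 N of friction: stays where left. The cap is cushioned: it gives 1 mm per 3 N. Over 30 N is too hard.
- blade_pin_top (a point): Centre of the flat top face of the flat blade pin, 8 x 30 mm in section; to be left standing. Moves down with the pin and its cushioned cap; axes as the mould half's.
- alu_cup: Bystander beside the mould half, not to be disturbed: small aluminium cup, 33 mm wide, 34 mm high. Origin: centre of its underside.
- vice_insert: Bystander beside the mould half, not to be disturbed: small steel block, 50 x 24 mm, 46 mm high. Origin: centre of its underside.
- air_plug: Bystander beside the mould half, not to be disturbed: steel air plug lying down, 17 x 49 x 17 mm. Origin: centre of its underside.
- marker: Bystander beside the mould half, not to be disturbed: marker pen lying down, 14 x 126 x 15 mm. Origin: centre of its underside.

How it is judged:
By the outcome, as a careful person would: the job done as asked, in the order asked, and still so for the second after the job is handed in, with the robot touching nothing.
It also fails if it takes over 42 s, if anything falls off the work surface, if the arm or the gripper's body presses on something with over 40 N, if the wrist force passes 120 N, or if a joint passes its speed limit or range.

## Robot

A 7-joint arm with a two-finger parallel gripper is mounted at the origin on a cart in front of the work surface, level with it; the furniture and walls round the work are solid. World frame = base frame: x ahead of the robot, y to its left, z up, the work surface at z = 0. Lengths are in m, angles in rad, forces in N, time in s.
With the tool pointing down it reaches from about 0.425 to 0.925 m from the base axis. Payload 6.8 kg.
Tool frame: the origin (TCP) lies on the front face of the gripper's body, between the roots of the fingers; the fingertips stand 80 mm ahead of it and the grasp point (between the pads) lies 61 mm ahead of it; z points along the fingers, x is the direction in which the jaws open and shut, and the axes are right-handed (so a half turn about z gives the same grasp; the last joint's range is limited). The gripper opens to 88 mm and grips with 3 to 60 N. Pads are 20 mm wide; open, the fingers measure 115 mm over their backs; the gripper's body (75 mm by 178 mm) begins 61 mm behind the grasp point.
Start: joints at [1.071, 0.477, 0.022, 1.555, -0.011, 1.109, -0.083], TCP at [0.258, -0.624, 0.303] pointing down, gripper open.
Joint ranges: [-2.96, 2.96], [-0.34, 2.1], [-1.41, 1.46], [0.24, 2.44], [-1.37, 4.51], [0.17, 1.92], [-2.96, 2.96]. Speed limits (rad/s): [2.39, 2.39, 3.14, 3.14, 3.14, 3.14, 3.14].

## Interface

Orientations are given as a rotation vector (axis times angle).
In Python, from station import r gives the robot as it stands.
- The arm moves only by the tool drive_tool, never from a script. Its argument "commands" is a list of rows, each a list of 6 numbers: the shift along the tool's x, y, z in m, then the turn, a rotation vector about the tool's x, y, z in rad. A call has 1 to 10 rows; each row is the pose to reach, as a shift and turn from the pose measured when the call began, along the tool's axes at that moment; what a row does not reach only later rows make up. A row lasts 1/10 s, in which the tool goes at most 50 mm and 8.59 degrees, less where a joint would pass 70% of its speed; a pose out of reach is approached as far as the arm can. A call with a gripper value outside its range is refused whole. "hand" is the opening, from 0 (shut) to 1 (fully open), set as the call begins (left out, the last holds). The fingers move at their own pace and stop on an object; "grip_force" is the grip in N (left out, the last holds). Time passes only in rows, so rows that repeat a pose let the fingers close. It gives the time, the measured TCP pose, the force and the opening at its end, in the units of the state.
- r.get_state(): the state, without advancing time (a new reading comes with each control period).
- r.capture(name): name is "side" or "top"; returns the picture (400x640x3 uint8, blue, green, red); there is no depth.
- r.camera_info(name): a dict with "fx", "fy", "cx", "cy" (pixels), "world_from_camera" (4x4, takes a point from camera to world coordinates). Camera axes: x right, y up, looking along -z (the intrinsics and any distortion apply to the point x, -y, -z); pixel columns grow to the right and rows downward; lengths in m; the calibration is good to about 2 mm. A picture is of the moment at which its call begins. camera_info takes no time and is no camera call.
- r.finish_job(): hands the job in, once; it reports no verdict.
The state is a dict: "time_s": time; "q": joint angles; "dq": joint speeds; "joint_efforts": joint torques, N m; "tool_pos": TCP position; "eef_rot": TCP orientation; "wrist_force": force on the tool from outside, world axes, zero at the start; "torque": the same for the moment, N m; "finger_gap": opening from 0.0 (shut) to 1.0 (fully open).
Only numpy, scipy, OpenCV 4.12 (cv2) and the standard library are available. Lean on these libraries where they do the work, as an engineer would, in place of code of your own. Each camera call takes 0.05 s, during which the arm holds its last target.

## Working session

There is one attempt and no reset: what is moved stays moved. The work goes in short steps, Python scripts to look and compute and a tool call to move; the robot and the scene stay as the last step left them, time stands still between calls to the robot, and variables do not carry over. Pictures are saved under pics/ and viewed, and the job is handed in when it is done.

Besides the shell and the picture viewer there is one more tool, called after "Request:" as name(argument=value, ...), one argument or row to a line, values as JSON. drive_tool: Moves the arm, as the interface text tells. Its arguments: {"type":"object","properties":{"commands":{"type":"array"},"hand":{"type":"number"},"grip_force":{"type":"number"}},"required":["commands"]}

```bash
mkdir -p pics; ls; python3 - <<'E'
from station import r
import cv2,numpy as np
s=r.get_state()
for k in ("time_s","tool_pos","eef_rot","wrist_force","finger_gap"): print(k,s[k])
for n in("side","top"):
    cv2.imwrite(f"pics/{n}0.png",r.capture(n)); i=r.camera_info(n); print(n,i)
E
```

```text
pics
time_s 0.0
tool_pos [ 0.25757705 -0.6234352   0.3016867 ]
eef_rot [-2.61061735e+00  1.74603886e+00  2.44997517e-03]
wrist_force [-0.93896136 -0.96792528  0.63097333]
finger_gap 0.9994016756782692
side {'fx': 516.7809798111111, 'fy': 516.7809798111111, 'cx': 313.08598527200604, 'cy': 205.35756982296476, 'world_from_camera': array([[-0.94047281,  0.20240511, -0.27302574,  0.34348709],
       [-0.33964723, -0.5307123 ,  0.77652058,  0.58080631],
       [ 0.01227362,  0.82302893,  0.56786683,  0.57069607],
       [ 0.        ,  0.        ,  0.        ,  1.        ]])}
top {'fx': 387.29765178467954, 'fy': 387.29765178467954, 'cx': 315.4216891700281, 'cy': 196.00940028302213, 'world_from_camera': array([[ 0.02972817,  0.99191591, -0.12336554,  0.49510499],
       [-0.9994572 ,  0.02774504, -0.01776262, -0.09890509],
       [-0.01419624,  0.12382663,  0.99220231,  0.89796652],
       [ 0.        ,  0.        ,  0.        ,  1.        ]])}
```

View pics/side0.png

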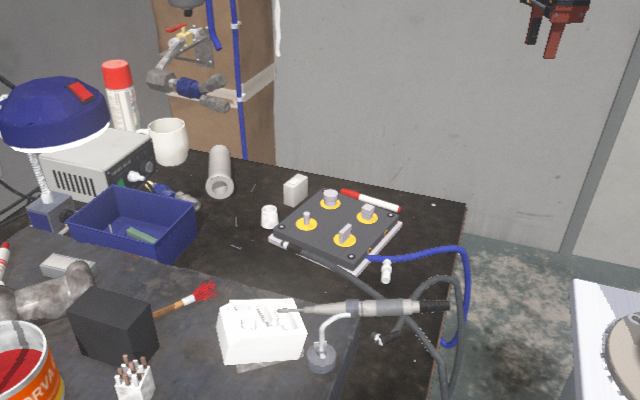

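View pics/top0.png

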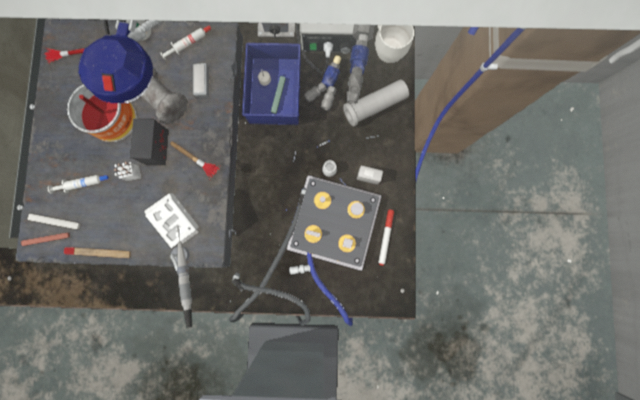

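```bash
cat > h.py <<'E'
import numpy as np,cv2
from station import r
def ray(n,u,v):
    i=r.camera_info(n);T=i["world_from_camera"]
    d=T[:3,:3]@np.array([(u-i["cx"])/i["fx"],-(v-i["cy"])/i["fy"],-1.]);return T[:3,3],d
def onz(n,u,v,z):
    o,d=ray(n,u,v);return o+d*(z-o[2])/d[2]
def pix(n,p):
    i=r.camera_info(n);T=i["world_from_camera"];c=T[:3,:3].T@(np.array(p)-T[:3,3])
    return np.array([i["cx"]+i["fx"]*c[0]/-c[2],i["cy"]-i["fy"]*c[1]/-c[2]])
def brass(n,img):
    h=cv2.cvtColor(img,cv2.COLOR_BGR2HSV)
    m=cv2.inRange(h,(15,120,120),(35,255,255))
    return m
E
python3 - <<'E'
from h import *
for n,(a,b,c,d) in {"side":(260,180,410,280),"top":(280,150,400,280)}.items():
    im=cv2.imread(f"pics/{n}0.png")
    cr=im[b:d,a:c]; f=5 if n=="side" else 4.5
    cv2.imwrite(f"pics/{n}0z.png",cv2.resize(cr,None,fx=f,fy=f,interpolation=cv2.INTER_CUBIC))
    m=brass(n,im); m2=np.zeros_like(m); m2[b:d,a:c]=m[b:d,a:c]
    m2=cv2.morphologyEx(m2,cv2.MORPH_CLOSE,np.ones((3,3)))
    for q in cv2.findContours(m2,cv2.RETR_EXTERNAL,cv2.CHAIN_APPROX_NONE)[0]:
        if len(q)<15: continue
        e=cv2.fitEllipse(cv2.convexHull(q)); print(n,np.round(e[0],1),np.round(e[1],1),np.round(onz(n,*e[0],.032),4))
E
```

```text
side [344.3 239.5] [14.  22.7] [ 0.5194 -0.0797  0.032 ]
side [306.  223.6] [13.2 21.2] [ 0.595  -0.0986  0.032 ]
side [366.6 217.1] [12.4 21.1] [ 0.5009 -0.1551  0.032 ]
side [329.7 203. ] [11.8 19.9] [ 0.5764 -0.1741  0.032 ]
top [346.7 242.9] [15.7 15.9] [ 0.4999 -0.1559  0.032 ]
top [313.2 231. ] [17.2 20.5] [ 0.5241 -0.0809  0.032 ]
top [314.7 228.7] [ 4.9 13.3] [ 0.5294 -0.0839  0.032 ]
top [355.5 214.5] [ 5.1 11. ] [ 0.5636 -0.1742  0.032 ]
top [322.2 200.1] [14.8 15.8] [ 0.594  -0.0989  0.032 ]
```

View pics/side0z.png

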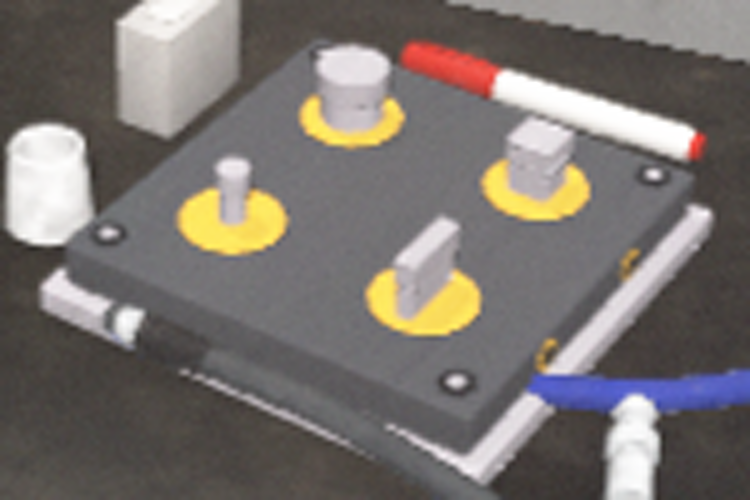

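View pics/top0z.png

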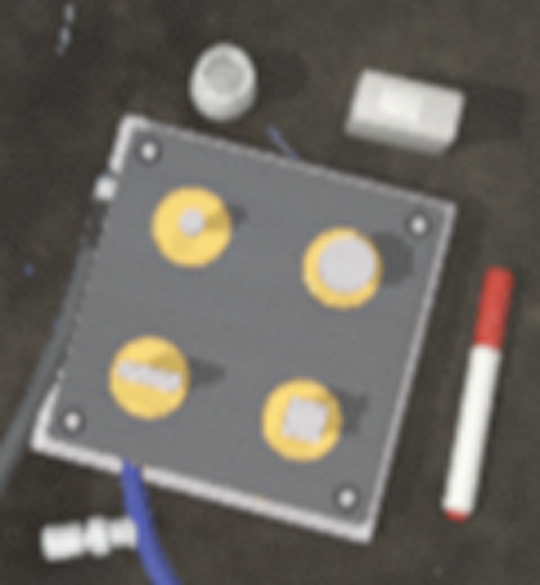

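```bash
cat >> h.py <<'E'
from scipy.spatial.transform import Rotation as R
def shift(p):
    s=r.get_state();d=np.array(p)-s["tool_pos"];M=R.from_rotvec(s["eef_rot"])
    print("t",round(s["time_s"],2),"tcp",np.round(s["tool_pos"],4),"F",np.round(s["wrist_force"],2),"gap",round(s["finger_gap"],3),"zaxis",np.round(M.as_matrix()[:,2],4))
    print("shift",np.round(M.inv().apply(d),4),np.linalg.norm(d).round(3))
E
python3 -c "
from h import *
shift((.577,-.174,.2));shift((.577,-.174,.3))"
```

```text
t 0.1 tcp [ 0.2576 -0.6235  0.3018] F [ 0.76 -0.03  0.18] gap 0.999 zaxis [-7.0e-04  1.4e-03 -1.0e+00]
shift [-0.2933 -0.4668  0.1022] 0.561
t 0.1 tcp [ 0.2576 -0.6235  0.3018] F [ 0.76 -0.03  0.18] gap 0.999 zaxis [-7.0e-04  1.4e-03 -1.0e+00]
shift [-0.2934 -0.4668  0.0022] 0.551
```

Request:
drive_tool(
  commands=[
    [-0.022,-0.035,0,0,0,0],
    [-0.044,-0.07,0,0,0,0],
    [-0.066,-0.105,0,0,0,0],
    [-0.088,-0.14,0,0,0,0],
    [-0.11,-0.175,0,0,0,0],
    [-0.132,-0.21,0,0,0,0],
    [-0.154,-0.245,0,0,0,0],
    [-0.176,-0.28,0.01,0,0,0],
    [-0.198,-0.315,0.02,0,0,0],
    [-0.22,-0.35,0.03,0,0,0],
  ],
  hand=0,
  grip_force=10,
)

```text
time_s: 1.1
tool_pos: [0.4976, -0.285, 0.2716]
eef_rot: [-2.611, 1.746, 0.003]
wrist_force: [1.0, -0.4, -0.3]
finger_gap: 0.13
```

```bash
python3 -c "
from h import *
shift((.577,-.174,.17))"
```

```text
t 1.1 tcp [ 0.4976 -0.285   0.2716] F [ 1.02 -0.41 -0.27] gap 0.13 zaxis [-0.001   0.0015 -1.    ]
shift [-0.0721 -0.1158  0.1017] 0.17
```

Request:
drive_tool(
  commands=[
    [-0.018,-0.029,0.025,0,0,0],
    [-0.036,-0.058,0.05,0,0,0],
    [-0.054,-0.087,0.075,0,0,0],
    [-0.067,-0.108,0.095,0,0,0],
    [-0.072,-0.116,0.102,0,0,0],
    [-0.072,-0.116,0.102,0,0,0],
    [-0.072,-0.116,0.102,0,0,0],
  ],
)

```text
time_s: 1.8
tool_pos: [0.5768, -0.1756, 0.1703]
eef_rot: [2.61, -1.749, -0.002]
wrist_force: [0.2, -0.5, -0.1]
finger_gap: 0.003
```

```bash
python3 - <<'E'
from h import *
shift((.577,-.174,.134))
for n,(a,b,c,d) in {"side":(260,120,410,280),"top":(280,130,400,280)}.items():
    im=r.capture(n); f=3.7
    cv2.imwrite(f"pics/{n}1z.png",cv2.resize(im[b:d,a:c],None,fx=f,fy=f,interpolation=cv2.INTER_CUBIC))
E
```

```text
t 1.8 tcp [ 0.5768 -0.1756  0.1703] F [ 0.22 -0.54 -0.11] gap 0.003 zaxis [-1.e-03  4.e-04 -1.e+00]
shift [-0.0014 -0.0008  0.0363] 0.036
```

View pics/side1z.png

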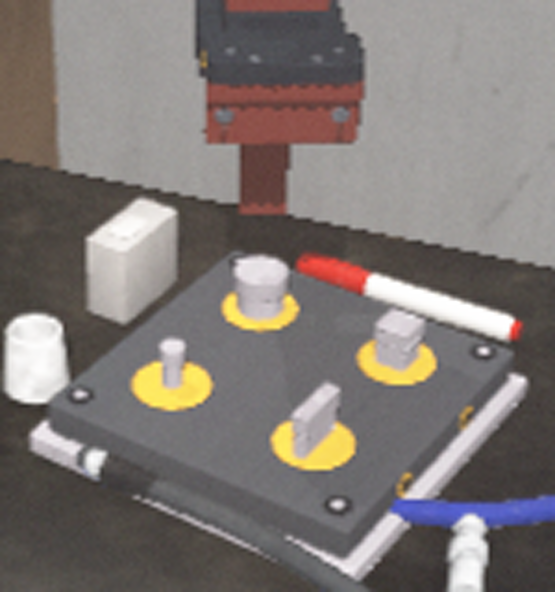

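View pics/top1z.png

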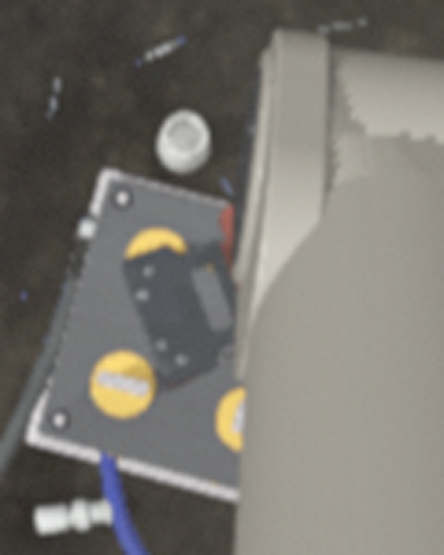

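```bash
python3 -c "
from h import *
print(pix('side',(.5768,-.1756,.0903)),pix('side',(.577,-.174,.056)))"
```

```text
[330.75677979 175.5555896 ] [329.78157364 192.06202918]
```

Request:
drive_tool(
  commands=[
    [-0.001,-0.001,0.015,0,0,0],
    [-0.001,-0.001,0.027,0,0,0],
    [-0.001,-0.001,0.031,0,0,0],
    [-0.001,-0.001,0.031,0,0,0],
    [-0.001,-0.001,0.031,0,0,0],
  ],
)

```text
time_s: 2.4
tool_pos: [0.5774, -0.1749, 0.1397]
eef_rot: [-2.609, 1.75, 0.0]
wrist_force: [0.1, -0.1, -0.1]
finger_gap: 0.007
```

Request:
drive_tool(
  commands=[
    [0,0,0.002,0,0,0],
    [0,0,0.004,0,0,0],
    [0,0,0.006,0,0,0],
    [0,0,0.008,0,0,0],
    [0,0,0.01,0,0,0],
    [0,0,0.012,0,0,0],
    [0,0,0.014,0,0,0],
    [0,0,0.015,0,0,0],
    [0,0,0.015,0,0,0],
  ],
)

```text
time_s: 3.3
tool_pos: [0.5776, -0.1748, 0.1246]
eef_rot: [-2.609, 1.75, -0.0]
wrist_force: [0.1, 0.2, 2.5]
finger_gap: 0.01
```

Request:
drive_tool(
  commands=[
    [0,0,0.001,0,0,0],
    [0,0,0.002,0,0,0],
    [0,0,0.003,0,0,0],
    [0,0,0.004,0,0,0],
    [0,0,0.005,0,0,0],
    [0,0,0.005,0,0,0],
    [0,0,0.005,0,0,0],
  ],
)

```text
time_s: 4.0
tool_pos: [0.5777, -0.1749, 0.12]
eef_rot: [-2.608, 1.75, -0.0]
wrist_force: [-2.0, 0.7, 6.9]
finger_gap: 0.009
```

Request:
drive_tool(
  commands=[
    [0,0,0.001,0,0,0],
    [0,0,0.0015,0,0,0],
    [0,0,0.0015,0,0,0],
  ],
)

```text
time_s: 4.3
tool_pos: [0.5777, -0.1749, 0.1191]
eef_rot: [-2.609, 1.75, -0.001]
wrist_force: [-1.1, -0.1, 9.1]
finger_gap: 0.008
```

Request:
drive_tool(
  commands=[
    [0,0,-0.005,0,0,0],
    [0,0,-0.02,0,0,0],
    [0,0,-0.04,0,0,0],
    [0,0,-0.05,0,0,0],
    [0,0,-0.05,0,0,0],
  ],
)

```text
time_s: 4.8
tool_pos: [0.5785, -0.1751, 0.1709]
eef_rot: [-2.608, 1.75, -0.005]
wrist_force: [0.8, -0.1, -1.4]
finger_gap: 0.003
```

```bash
python3 -c "
from h import *
shift((.5007,-.1553,.17))"
```

```text
t 4.8 tcp [ 0.5785 -0.1751  0.1709] F [ 0.83 -0.08 -1.35] gap 0.003 zaxis [ 3.5e-03 -7.0e-04 -1.0e+00]
shift [-0.0478  0.0645  0.0006] 0.08
```

Request:
drive_tool(
  commands=[
    [-0.016,0.021,0,0,0,0],
    [-0.032,0.043,0,0,0,0],
    [-0.044,0.06,0,0,0,0],
    [-0.048,0.0645,0,0,0,0],
    [-0.048,0.0645,0,0,0,0],
    [-0.048,0.0645,0,0,0,0],
  ],
)

```text
time_s: 5.4
tool_pos: [0.5017, -0.1553, 0.1706]
eef_rot: [-2.607, 1.749, -0.007]
wrist_force: [0.5, -0.4, 0.8]
finger_gap: 0.004
```

```bash
python3 - <<'E'
from h import *
shift((.5007,-.1553,.14))
for n,(a,b,c,d) in {"side":(260,120,410,280)}.items():
    im=r.capture(n); f=3.7
    cv2.imwrite(f"pics/{n}2z.png",cv2.resize(im[b:d,a:c],None,fx=f,fy=f,interpolation=cv2.INTER_CUBIC))
E
```

```text
t 5.4 tcp [ 0.5017 -0.1553  0.1706] F [ 0.5  -0.4   0.75] gap 0.004 zaxis [ 4.5e-03 -8.0e-04 -1.0e+00]
shift [-0.0004  0.0011  0.0306] 0.031
```

View pics/side2z.png

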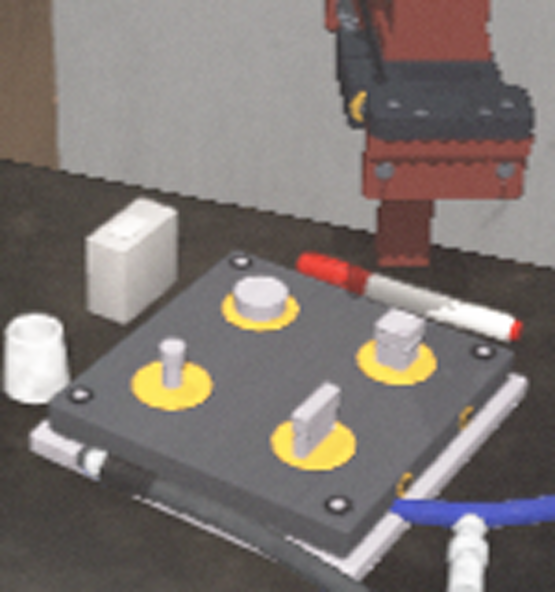

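The thick round pin (zoom 261,298) is down on its collar. The tip (zoom 403,264) hangs above the square pin, and nothing else has moved.

Request:
drive_tool(
  commands=[
    [0,0.001,0.015,0,0,0],
    [0,0.001,0.027,0,0,0],
    [0,0.001,0.031,0,0,0],
    [0,0.001,0.033,0,0,0],
    [0,0.001,0.035,0,0,0],
    [0,0.001,0.037,0,0,0],
    [0,0.001,0.039,0,0,0],
    [0,0.001,0.041,0,0,0],
    [0,0.001,0.043,0,0,0],
    [0,0.001,0.045,0,0,0],
  ],
)

```text
time_s: 6.45
tool_pos: [0.5014, -0.1558, 0.1257]
eef_rot: [-2.607, 1.749, -0.008]
wrist_force: [-0.5, -0.6, 4.1]
finger_gap: 0.003
```

Request:
drive_tool(
  commands=[
    [0,0,0.001,0,0,0],
    [0,0,0.002,0,0,0],
    [0,0,0.003,0,0,0],
    [0,0,0.004,0,0,0],
    [0,0,0.005,0,0,0],
    [0,0,0.005,0,0,0],
    [0,0,0.005,0,0,0],
  ],
)

```text
time_s: 7.15
tool_pos: [0.5014, -0.1558, 0.1208]
eef_rot: [-2.607, 1.749, -0.008]
wrist_force: [-0.3, 0.9, 4.7]
finger_gap: 0.006
```

Request:
drive_tool(
  commands=[
    [0,0,0.001,0,0,0],
    [0,0,0.002,0,0,0],
    [0,0,0.002,0,0,0],
  ],
)

```text
time_s: 7.45
tool_pos: [0.5015, -0.1558, 0.1192]
eef_rot: [-2.607, 1.749, -0.008]
wrist_force: [-2.2, 0.6, 9.0]
finger_gap: 0.006
```

Past the 4 N of friction the force rose at about 3 N/mm, so the square pin is seated. Lifting.

Request:
drive_tool(
  commands=[
    [0,0,-0.005,0,0,0],
    [0,0,-0.02,0,0,0],
    [0,0,-0.04,0,0,0],
    [0,0,-0.05,0,0,0],
    [0,0,-0.05,0,0,0],
  ],
)

```text
time_s: 7.95
tool_pos: [0.5019, -0.1559, 0.1702]
eef_rot: [-2.606, 1.749, -0.012]
wrist_force: [0.2, -0.4, -0.8]
finger_gap: 0.007
```

```bash
python3 -c "
from h import *
shift((.5947,-.0988,.17))"
```

```text
t 7.95 tcp [ 0.5019 -0.1559  0.1702] F [ 0.17 -0.37 -0.75] gap 0.007 zaxis [ 0.0078 -0.0017 -1.    ]
shift [-0.0177 -0.1075  0.0008] 0.109
```

Request:
drive_tool(
  commands=[
    [-0.005,-0.03,0,0,0,0],
    [-0.01,-0.06,0,0,0,0],
    [-0.015,-0.09,0,0,0,0],
    [-0.0175,-0.104,0.001,0,0,0],
    [-0.0175,-0.107,0.001,0,0,0],
    [-0.0175,-0.107,0.001,0,0,0],
    [-0.0175,-0.107,0.001,0,0,0],
  ],
)

```text
time_s: 8.65
tool_pos: [0.5929, -0.1005, 0.1693]
eef_rot: [-2.606, 1.752, -0.01]
wrist_force: [0.0, 0.1, 0.7]
finger_gap: 0.006
```

```bash
python3 - <<'E'
from h import *
shift((.5942,-.0988,.14))
for n,(a,b,c,d) in {"side":(260,120,410,280)}.items():
    im=r.capture(n); f=3.7
    cv2.imwrite(f"pics/{n}3z.png",cv2.resize(im[b:d,a:c],None,fx=f,fy=f,interpolation=cv2.INTER_CUBIC))
E
```

```text
t 8.65 tcp [ 0.5929 -0.1005  0.1693] F [0.01 0.11 0.67] gap 0.006 zaxis [ 0.0061 -0.0024 -1.    ]
shift [-0.0013 -0.0017  0.0293] 0.029
```

View pics/side3z.png

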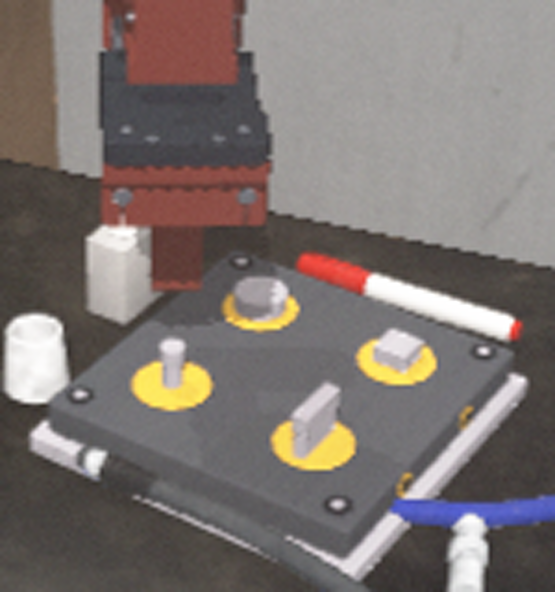

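The square pin (zoom 399,350) is down, and the tip (zoom 177,289) is above the thin pin (zoom 173,347).

Request:
drive_tool(
  commands=[
    [-0.001,-0.0015,0.015,0,0,0],
    [-0.001,-0.0015,0.027,0,0,0],
    [-0.001,-0.0015,0.031,0,0,0],
    [-0.001,-0.0015,0.033,0,0,0],
    [-0.001,-0.0015,0.035,0,0,0],
    [-0.001,-0.0015,0.037,0,0,0],
    [-0.001,-0.0015,0.039,0,0,0],
    [-0.001,-0.0015,0.041,0,0,0],
    [-0.001,-0.0015,0.043,0,0,0],
    [-0.001,-0.0015,0.045,0,0,0],
  ],
)

```text
time_s: 9.7
tool_pos: [0.5943, -0.0992, 0.1245]
eef_rot: [-2.606, 1.752, -0.011]
wrist_force: [-1.7, -0.0, 3.6]
finger_gap: 0.003
```

Request:
drive_tool(
  commands=[
    [0,0,0.001,0,0,0],
    [0,0,0.002,0,0,0],
    [0,0,0.003,0,0,0],
    [0,0,0.004,0,0,0],
    [0,0,0.004,0,0,0],
    [0,0,0.004,0,0,0],
  ],
)

```text
time_s: 10.3
tool_pos: [0.5944, -0.0991, 0.1207]
eef_rot: [-2.606, 1.752, -0.011]
wrist_force: [-1.7, -0.2, 5.2]
finger_gap: 0.007
```

Request:
drive_tool(
  commands=[
    [0,0,0.001,0,0,0],
    [0,0,0.002,0,0,0],
    [0,0,0.002,0,0,0],
  ],
)

```text
time_s: 10.6
tool_pos: [0.5945, -0.0992, 0.1192]
eef_rot: [-2.606, 1.752, -0.011]
wrist_force: [-4.0, -0.3, 10.6]
finger_gap: 0.011
```

Seated. Now straight up and clear.

Request:
drive_tool(
  commands=[
    [0,0,-0.005,0,0,0],
    [0,0,-0.02,0,0,0],
    [0,0,-0.05,0,0,0],
    [0,0,-0.09,0,0,0],
    [0,0,-0.12,0,0,0],
    [0.015,0.03,-0.12,0,0,0],
    [0.03,0.06,-0.12,0,0,0],
    [0.045,0.09,-0.12,0,0,0],
    [0.045,0.09,-0.12,0,0,0],
    [0.045,0.09,-0.12,0,0,0],
  ],
)

```text
time_s: 11.6
tool_pos: [0.5273, -0.1751, 0.2397]
eef_rot: [-2.604, 1.754, -0.013]
wrist_force: [0.2, 0.9, 0.1]
finger_gap: 0.005
```

```bash
python3 - <<'E'
from h import *
shift((.5942,-.0988,.14))
for n,(a,b,c,d) in {"side":(260,120,410,280),"top":(270,130,410,290)}.items():
    im=r.capture(n); f=3.7
    cv2.imwrite(f"pics/{n}4z.png",cv2.resize(im[b:d,a:c],None,fx=f,fy=f,interpolation=cv2.INTER_CUBIC))
E
```

```text
t 11.6 tcp [ 0.5273 -0.1751  0.2397] F [0.15 0.86 0.06] gap 0.005 zaxis [ 0.0081 -0.0028 -1.    ]
shift [-0.0461 -0.09    0.1001] 0.142
```

View pics/side4z.png

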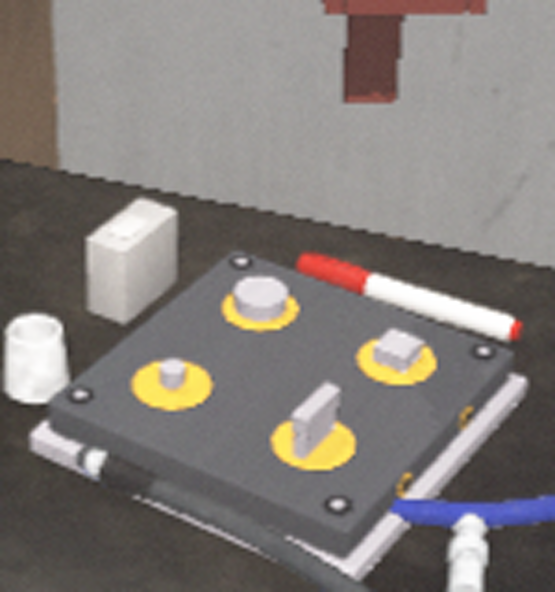

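All three pins are down (zoom 261,298; 399,350; 173,373). The blade (zoom 318,418) still stands, and the bystanders are where they were.

```bash
python3 -c "
from station import r
print(r.finish_job())"
```

```text
the job is handed in; nothing more can be done
None
```

I pressed the three pins down with the closed fingertips in the order asked: thick round, then square, then thin round. I handed the job in at about 12 s of the 42 s allowed.

- **Force:** I stopped each press at about 9 to 11 N, below the 30 N limit. On each pin the force rose at roughly 3 N/mm or a little less at the end, past the 4 N of friction, which means the cap had met its collar. These readings come from the end of each move, so a brief peak in between would not show.
- **Last side picture:** The three caps sit on their collars, the blade pin still stands, and the cup, block, marker and air plug look unmoved. The gripper is well clear above and the wrist force is back near zero.
- **Checks:** No check failed. Where the two cameras could be compared, they agreed on the collar positions to about 1 to 5 mm. The top view gave no usable fit for the thick pin's collar, so that position came from the side view, where the spacing to the square pin came out at 78 mm as it should. I took a last top picture too, but did not look at it.

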